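# Swing the hanging arm to its click mark and hang the specimen caddy

## Task

Turn the swivel stand by its black handle, click by click, until its hanging bar points at the orange mark on the base, without running on to a later click. Then take the S-hook from its parking rail and hook it over the hanging bar between the two orange stops, and hang the blue specimen caddy by its wire bail from the hook's lower curl. Leave it hanging still, do not tip the caddy over, and leave the other things on the table where they are.

Things in the scene. Friction and masses are not known exactly. Their poses are not given: they have to be found in the camera images.
- stand: fixed white round base of the swivel stand, diameter 160, 28 mm high; origin at the centre of its underside, z (the swivel axis) up. Twelve thin tick marks lie on its rim every 30 degrees; the wide orange one (24 x 12 mm) lies in the base's own -y direction, at joint value 1.571
- swivel (a joint): angle of the swivelling head, rad; grows clockwise seen from above. It clicks: rests at multiples of 0.5236 (30 degrees), springs to the nearest one when let go; about 0.5 Nm to pass a click. At 0 the bar points in the base's +x; at 1.571 (three clicks on) at the orange mark. Starts at -0.52, 0 or 0.52; turns from -1.3 to 2.9
- handle (a point): grip point of the head's upright black handle post, diameter 16, from z = 44 to 108 mm; this point is at 85 mm height, 105 mm from the swivel axis, opposite the hanging bar. A 10 mm thick lever at 35 to 45 mm height carries it
- spot (a point): middle of the free part of the hanging bar, on its axis, 300 mm above the table, 120 mm from the swivel axis. The bar: level steel rod, diameter 10, from a column of diameter 18 (311 mm tall) to its ball end. Site x runs outward along the bar, z up. Orange stops (diameter 18): a collar 75 to 81 mm and the ball end 165 mm from the swivel axis
- park: fixed parking rail for the S-hook: level rod of diameter 10 along its own y, 160 mm long on two posts, axis 160 mm above the table; origin on the table under the middle of the rod
- hook: steel S-hook, wire diameter 8, 128 mm tall, 58 wide, 70 g, hanging on the parking rail. Origin: axis of a 10 mm rod seated in the upper curl. Own z up; the S lies in its x-z plane, both curls of centre-line radius 25 mm, joined by a straight diagonal from (-17.5, 0, -34) to (17.5, 0, -68). It hangs with its -x side roughly towards the robot
- hook_upper (a point): the hook's origin (rod axis when seated in the upper curl). Upper curl: centre (0, 0, -16 mm) in the hook's frame, closed side towards -x, tip at (22, 0, -3.5), so a rod enters it from +x, passing below the tip
- hook_lower (a point): where the axis of the caddy's 6 mm bail lies when seated in the lower curl: (0, 0, -104 mm) in the hook's frame. Lower curl: centre (0, 0, -86), closed side towards +x, tip at (-22, 0, -73.5), so a rod enters it from -x, passing over the tip
- hook_grip (a point): the closed side of the upper curl, (-25, 0, -16 mm) in the hook's frame; wire 8 mm thick here, running upright: clear of the rod for fingers that close along the rod
- caddy: blue open caddy 140 (x) x 80 (y) x 46 mm with orange-capped tubes fixed in it (to 68 mm high), about 160 g. Origin at the centre of its underside, z up. White grip tabs 12 mm thick (y), at z = 21 to 47 mm, stick out at both ends from x = 70 to 103 mm and -70 to -103 mm
- bail (a point): middle of the caddy's fixed wire bail: level rod of diameter 6 along the caddy's y, 50 mm straight part (74 mm wide over all), 112 mm above the caddy's underside
- tab_near (a point): grip point on the caddy's -x tab: (-88, 0, 36 mm) in the caddy's frame
- tube_rack: bystander: white foam rack with orange-capped tubes, 130 x 260 x 65 mm tall, at the back right; origin at the centre of its underside
- sanitiser: bystander: white pump bottle, diameter 68, 175 mm tall, at the back left; origin at the centre of its underside
- glove_box: bystander: white and blue glove box 120 x 230 x 75 mm, at the back; origin at the centre of its underside
- swab_packs: bystander: four flat paper swab packets side by side, 180 x 102 x 12 mm, near the robot; origin at the centre of its underside
- loose_tube: bystander: one lying tube with orange cap, 93 mm long, 20 mm thick, near the robot; origin at the centre of its underside
- tray: bystander: empty orange tray 170 x 120 x 50 mm, near the robot; origin at the centre of its underside
Mind the look-alikes: they are no part of the job. Leave any green or red look-alike of the hook alone.

How it is judged:
By the outcome, as a careful person would: the job done as asked, in the order asked, and still so for the second after the job is handed in, with the robot touching nothing.
It also fails if it takes over 72 s, if anything falls off the work surface, if the arm or the gripper's body presses on something with over 40 N, if the wrist force passes 120 N, or if a joint passes its speed limit or range.

## Robot

A 7-joint arm with a two-finger parallel gripper is mounted at the origin on the work surface. World frame = base frame: x ahead of the robot, y to its left, z up, the work surface at z = 0. Lengths are in m, angles in rad, forces in N, time in s.
With the tool pointing down it reaches from about 0.35 to 0.9 m from the base axis. Payload 19.9 kg.
Tool frame: the origin (TCP) lies on the front face of the gripper's body, between the roots of the fingers; the fingertips stand 73 mm ahead of it and the grasp point (between the pads) lies 54 mm ahead of it; z points along the fingers, y is the line along which they close (so a half turn about z gives the same grasp; the last joint's range is limited). The gripper opens to 85 mm and grips with 20 to 120 N. Pads are 22 mm wide; open, the fingers measure 114 mm over their backs; the gripper's body (76 mm by 85 mm) begins 54 mm behind the grasp point. The pads swing forward as they close: fully open they stand 13 mm farther back than shut.
Start: joints at [1.226, 0.417, -0.01, 1.614, 0.005, 1.111, -0.053], TCP at [0.186, -0.597, 0.304] pointing down, gripper open.
Joint ranges: [-2.81, 2.81], [-0.39, 2.02], [-1.27, 1.25], [0.06, 2.57], [-1.19, 4.33], [0.19, 2], [-2.82, 2.82]. Speed limits (rad/s): [1.89, 1.89, 2.39, 2.39, 3.01, 3.01, 3.01].

## Interface

Orientations are given as a rotation vector (axis times angle).
In Python, from bench import observe, camera, camera_model, close_job, trace, tip_of gives the robot as it stands.
- The arm moves only by the shell command python3 -m handwheel 'ROWS'. ROWS is JSON, one flat list of numbers, 5 for each row, row after row: the opening, from 0 (shut) to 1 (fully open), then the shift along the world's x, y, z normalised to -1 to 1, where 1 is 0.3 m, then the turn about the world's z normalised to -1 to 1, where 1 is pi/2 rad. In form: [fingers, x, y, z, turn, fingers, x, y, z, turn, ...]. A call has 1 to 12 rows; each row is the pose to reach, as a shift and turn from the pose commanded when the call began; what a row does not reach only later rows make up. A row lasts 1/12 s, in which the tool goes at most 41.7 mm and 7.16 degrees, less where a joint would pass 70% of its speed; a pose out of reach is approached as far as the arm can. A call with a number of a shift or a turn outside -1 to 1 is refused whole. A call with a gripper value outside its range is refused whole. The fingers move at their own pace and stop on an object; the grip force is fixed at half the most. Time passes only in rows, so rows that repeat a pose let the fingers close. It gives the time, the measured TCP pose, the force, the opening and the grip force at its end, in the units of the state.
- observe(): the state, without advancing time (a new reading comes with each control period).
- camera(name): name is "scene" or "top"; returns (picture, depth): 420x560x3 uint8, blue, green, red; 420x560 float32, m along the optical axis (not along the pixel's ray), 0 where there is no reading.
- camera_model(name): a dict with "fx", "fy", "cx", "cy" (pixels), "T" (4x4, takes a point from camera to world coordinates). Camera axes: x right, y up, looking along -z (the intrinsics and any distortion apply to the point x, -y, -z); pixel columns grow to the right and rows downward; lengths in m; the calibration is good to about 2 mm. A picture is of the moment at which its call begins. camera_model takes no time and is no camera call.
- close_job(): hands the job in; it is judged then, once.
Trained networks look in the newest picture that a camera, given by its name, has taken for a name from the list of things; names that differ only in an ending like _2 or _b are one class to them, and where a whole thing is asked for, a point or a joint stands for the part that bears it (a point fixed in the world has none). Each returns a list of dicts, best first, with "confidence" (0 to 1); they miss things now and then, are a little off and sometimes report something else, mostly with a low value. They report only what shows in the picture. A call takes as long as a camera call. They do not tell look-alikes from the thing itself.
- trace(camera, thing): "region" (420x560 bool, what is visible of it) and "bbox" ([left, top, right, bottom] in pixels, round what is visible of it).
- tip_of(camera, thing): "at" ([column, row] in pixels: a listed point, or the origin of a listed thing).
The state is a dict: "time_s": time; "joint_positions": joint angles; "joint_vel": joint speeds; "effort": joint torques, N m; "tool_pos": TCP position; "eef_rot": TCP orientation; "force": force on the tool from outside, world axes, zero at the start; "moment": the same for the moment, N m; "finger_gap": finger opening in m; "finger_force": force on a finger pad.
Only numpy, scipy, OpenCV 4.12 (cv2) and the standard library are available. Lean on these libraries where they do the work, as an engineer would, in place of code of your own. Each camera call takes 0.05 s, during which the arm holds its last target. There are 200 camera calls.

## Working session

There is one attempt and no reset: what is moved stays moved. The work goes in short steps, Python scripts to look and compute and a shell command to move; the robot and the scene stay as the last step left them, time stands still between calls to the robot, and variables do not carry over. Pictures are saved under pics/ and viewed, at most 10 in all, crops included, and the job is handed in when it is done.

```bash
mkdir -p pics; ls; cat > h.py <<'E'
import numpy as np, cv2
from bench import *
def world(cam,d,u,v):
    m=camera_model(cam);T=np.array(m["T"])
    p=np.array([(u-m["cx"])/m["fx"]*d,-(v-m["cy"])/m["fy"]*d,-d,1]);return (T@p)[:3]
def ray_z(cam,u,v,z):
    m=camera_model(cam);T=np.array(m["T"])
    r=T[:3,:3]@np.array([(u-m["cx"])/m["fx"],-(v-m["cy"])/m["fy"],-1]);o=T[:3,3]
    return o+r*(z-o[2])/r[2]
def proj(cam,p):
    m=camera_model(cam);T=np.linalg.inv(np.array(m["T"]));q=T@np.append(p,1)
    return m["cx"]+m["fx"]*q[0]/-q[2], m["cy"]+m["fy"]*-q[1]/-q[2]
E
python3 - <<'E'
from h import *
np.set_printoptions(precision=4,suppress=True)
a,da=camera("scene");b,db=camera("top")
np.savez("c0.npz",a=a,da=da,b=b,db=db)
cv2.imwrite("pics/s0.png",cv2.resize(a,(800,600)));cv2.imwrite("pics/t0.png",cv2.resize(b,(800,600)))
for c in("scene","top"):
    m=camera_model(c);print(c,{k:v for k,v in m.items() if k!="T"});print(np.array(m["T"]))
    d=da if c=="scene" else db
    for t in("stand","handle","spot","park","hook","hook_upper","hook_lower","hook_grip","caddy","bail","tab_near"):
        print(t,[(round(x["confidence"],2),[round(float(q)) for q in x["at"]]) for x in tip_of(c,t)[:3]])
print(observe())
E
```

```text
pics
scene {'fx': 383.9618641913807, 'fy': 383.9618641913807, 'cx': 275.533883605244, 'cy': 207.8293654896095}
[[-0.6433 -0.5415  0.5413  1.0738]
 [ 0.7654 -0.4383  0.4712  0.589 ]
 [-0.0179  0.7174  0.6964  0.9372]
 [ 0.      0.      0.      1.    ]]
stand [(0.58, [244, 267])]
handle [(0.58, [277, 238])]
spot [(0.94, [189, 208])]
park [(0.5, [172, 169])]
hook [(0.75, [436, 309]), (0.74, [372, 290]), (0.73, [355, 289])]
hook_upper [(0.68, [384, 226]), (0.67, [443, 267]), (0.63, [436, 310])]
hook_lower [(0.68, [364, 313]), (0.67, [447, 341]), (0.62, [376, 267])]
hook_grip [(0.69, [376, 285]), (0.67, [440, 274]), (0.62, [447, 313])]
caddy [(0.68, [179, 199]), (0.22, [316, 230])]
bail [(0.56, [170, 173])]
tab_near [(0.97, [198, 176])]
top {'fx': 418.90302268712605, 'fy': 418.90302268712605, 'cx': 276.0475777932713, 'cy': 203.79221397357122}
[[ 0.0056  0.9871 -0.1598  0.289 ]
 [-0.9998  0.0024 -0.0205  0.0477]
 [-0.0198  0.1599  0.9869  1.3851]
 [ 0.      0.      0.      1.    ]]
stand [(0.72, [284, 181])]
handle [(0.92, [271, 204]), (0.22, [305, 223])]
spot [(0.7, [302, 118])]
park [(0.
[... 229 characters left out ...]
ok_grip [(0.74, [122, 247]), (0.71, [202, 224]), (0.64, [161, 200])]
caddy [(0.88, [404, 197]), (0.46, [161, 191])]
bail [(0.6, [413, 194])]
tab_near [(0.67, [414, 221])]
{'time_s': 1.2, 'joint_positions': array([ 1.2265,  0.4174, -0.0103,  1.6136,  0.0047,  1.1107, -0.053 ]), 'joint_vel': array([ 0.0018, -0.001 ,  0.0005,  0.0008,  0.0008, -0.0002, -0.0011]), 'effort': array([  0.0006, -86.4219,   0.6782, -43.5213,   0.0191,   0.0019,
         0.    ]), 'tool_pos': array([ 0.1864, -0.5966,  0.3039]), 'eef_rot': array([-3.1056, -0.4739,  0.0001]), 'force': array([-0.7802, -0.4447,  0.3419]), 'moment': array([-0.0399,  0.0285, -0.0447]), 'finger_force': 0.0, 'finger_gap': 0.08541550587694648}
```

View pics/s0.png

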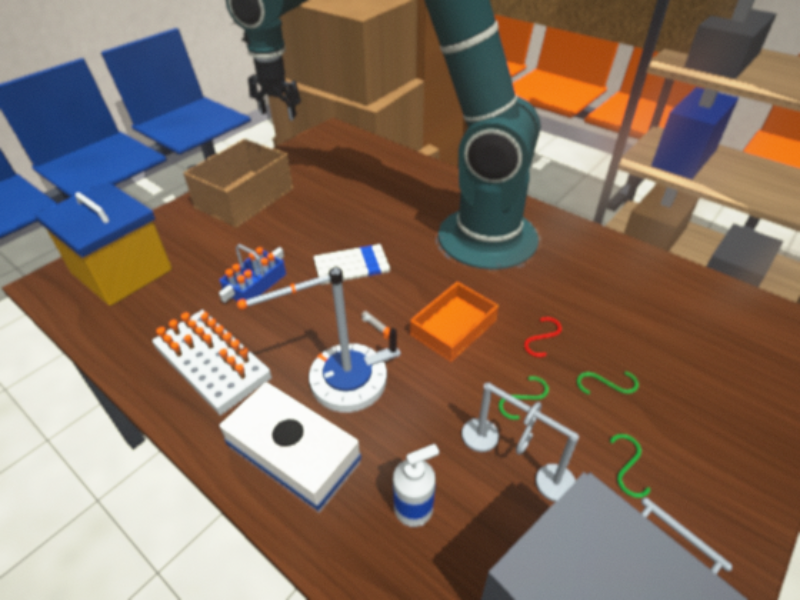

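View pics/t0.png

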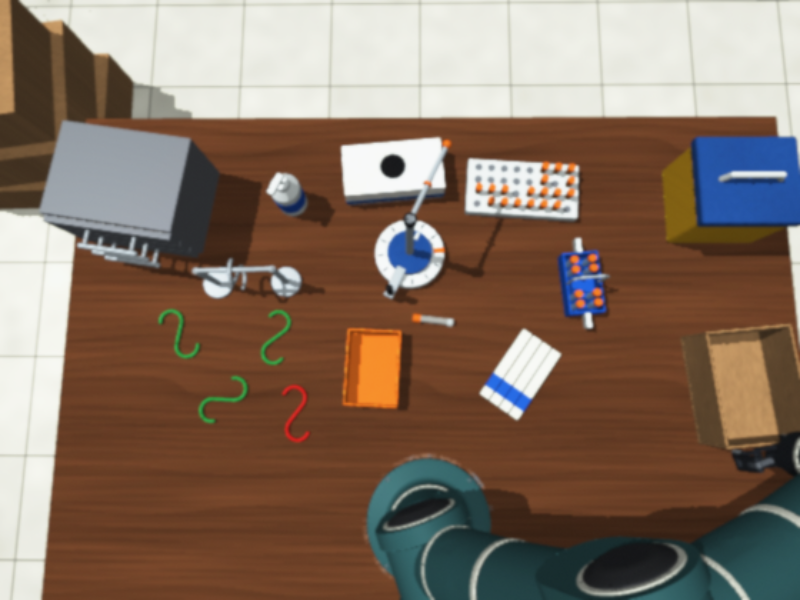

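The top view (800x600) shows the stand at (410,253) with its orange mark at about (437,251). The bar points up-right, with its end at (446,143), and the handle is at (397,280). The rail is at (240,270) with the steel hook at about (232,272), and the caddy is at (583,285).

Hook candidates:
- Grey steel hook on the rail, scene view (530,425). This is the one to take.
- Green look-alikes, scene (520,400), (608,383) and (630,465), lying on the table. Leave them.
- Red look-alike, scene (543,337). Leave it.
- Rod on the grey box, scene (690,535). Not a hook.

Next I'll measure from depth and crop the hook.

```bash
cat >> h.py <<'E'
def cloud(cam,d):
    m=camera_model(cam);T=np.array(m["T"]);v,u=np.mgrid[:420,:560]
    P=np.stack([(u-m["cx"])/m["fx"]*d,-(v-m["cy"])/m["fy"]*d,-d],-1)@T[:3,:3].T+T[:3,3]
    P[d==0]=np.nan;return P
def axis(p):
    c=p.mean(0);w=np.linalg.svd(p-c)[2][0];return c,np.degrees(np.arctan2(w[1],w[0])),p[np.argmin((p-c)@w)],p[np.argmax((p-c)@w)]
E
python3 - <<'E'
from h import *
import warnings;warnings.filterwarnings("ignore")
np.set_printoptions(precision=4,suppress=True)
z=np.load("c0.npz")
for cam,i,d in(("top","b","db"),("scene","a","da")):
    im=z[i].astype(int);P=cloud(cam,z[d]);B,G,R=im[...,0],im[...,1],im[...,2]
    X,Y,Z=P[...,0],P[...,1],P[...,2]
    print("==",cam)
    zl=ray_z("top",284,178,0.03);print("stand approx",zl)
    near=np.hypot(X-zl[0],Y-zl[1])
    s=(near<.12)&(Z>.022)&(Z<.033);p=P[s][:,:2].astype(np.float32)
    print("base rim circle",s.sum(),cv2.minEnclosingCircle(p),p.mean(0),np.nanmin(p,0),np.nanmax(p,0))
    org=(R>180)&(B<110)&(R-B>90)
    print("mark",P[s&org].mean(0),(s&org).sum())
    h=(near<.15)&(Z>.09)&(Z<.115);print("handle top",P[h].mean(0),h.sum(),np.nanmin(P[h],0),np.nanmax(P[h],0))
    b=(near<.25)&(Z>.28)&(Z<.33);print("bar",b.sum(),*axis(P[b]))
    r=(np.hypot(X-.58,Y-.35)<.25)&(Z>.158)&(Z<.172)&(Y<.45);print("rail",r.sum(),*axis(P[r]) if r.sum() else 0)
    k=(np.hypot(X-.58,Y+.33)<.14)&(Z>.1)&(Z<.125);print("bail",k.sum(),*axis(P[k]) if k.sum()>2 else 0)
    k=(np.hypot(X-.58,Y+.33)<.15)&(Z>.03)&(Z<.055);print("caddy low",k.sum(),*axis(P[k]),"z",np.nanpercentile(P[k][:,2],90))
    np.save(cam+"P.npy",P)
a=z["a"];cv2.imwrite("pics/s1.png",cv2.resize(a[255:365,300:440],(800,600*1),interpolation=cv2.INTER_CUBIC))
E
```

```text
== top
stand approx [0.595  0.0499 0.03  ]
base rim circle 807 ((0.600155770778656, 0.04130646213889122), 0.08000371605157852) [0.5973 0.039 ] [ 0.5211 -0.0364] [0.678  0.1199]
mark [ 0.6067 -0.0281  0.0296] 12
handle top [0.5355 0.0706 0.1061] 35 [0.4985 0.0341 0.0911] [0.5984 0.093  0.1149]
bar 310 [0.6643 0.0111 0.3057] 155.05484333865306 [ 0.7559 -0.0343  0.304 ] [0.5908 0.0496 0.3119]
rail 177 [0.5486 0.3842 0.1646] 149.01232411673027 [0.737  0.3148 0.1717] [0.5276 0.4499 0.1638]
bail 50 [ 0.529  -0.3486  0.1122] 95.09910868452987 [ 0.5345 -0.3891  0.1039] [ 0.5256 -0.3129  0.1005]
caddy low 633 [ 0.5801 -0.3355  0.0402] -166.9551973241453 [ 0.7241 -0.2897  0.0337] [ 0.435  -0.3648  0.0472] z 0.048741096469274936
== scene
stand approx [0.595  0.0499 0.03  ]
base rim circle 915 ((0.6020392179489136, 0.042500562965869904), 0.08121334761381149) [0.6172 0.0552] [ 0.5211 -0.0383] [0.6806 0.1235]
mark [ 0.6069 -0.0291  0.0304] 12
handle top [0.5546 0.069  0.1024] 78 [0.4988 0.0368 0.0907] [0.6098 0.0952 0.1146]
bar 425 [0.6659 0.0161 0.3033] -25.793019637341832 [0.5913 0.052  0.2933] [ 0.758  -0.0286  0.3012]
rail 281 [0.5544 0.3886 0.1645] -25.76877608186808 [0.5131 0.421  0.1632] [0.7417 0.3219 0.1688]
bail 37 [ 0.5287 -0.3452  0.1115] -84.6118232310585 [ 0.5257 -0.3103  0.1009] [ 0.533  -0.3851  0.1068]
caddy low 585 [ 0.5598 -0.3359  0.0413] 8.96085966013278 [ 0.4332 -0.3568  0.0491] [ 0.7201 -0.2815  0.0301] z 0.04961547889325475
```

View pics/s1.png

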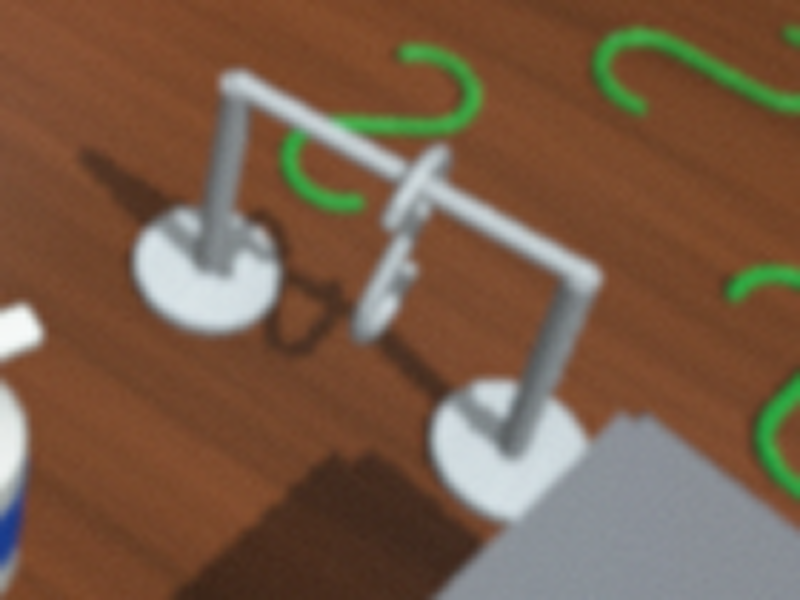

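```bash
python3 - <<'E'
from h import *
from scipy.spatial.transform import Rotation as Ro
np.set_printoptions(precision=4,suppress=True)
o=observe();A=Ro.from_rotvec(o["eef_rot"]).as_matrix();print("tool y",A[:,1],np.degrees(np.arctan2(A[1,1],A[0,1])))
for cam in("top","scene"):
    P=np.load(cam+"P.npy");X,Y,Z=np.moveaxis(P,-1,0)
    r=(X>.48)&(X<.62)&(Y>.25)&(Y<.47)&(Z>.158)&(Z<.168)
    p=P[r];c,a,e0,e1=axis(p)
    for _ in range(3):
        w=np.array([np.cos(np.radians(a)),np.sin(np.radians(a))]);n=np.array([-w[1],w[0]])
        k=abs((p[:,:2]-c[:2])@n)<.008;p=p[k];c,a,e0,e1=axis(p)
    print(cam,"rail",len(p),c,a,e0,e1,"mid",(e0+e1)/2)
    q=P[(X>.46)&(X<.64)&(Y>.25)&(Y<.5)&(Z>.03)&(Z<.2)]
    n=np.array([-w[1],w[0]]);n*=np.sign(-n[0]) # towards robot
    u=(q[:,:2]-c[:2])@w;v=(q[:,:2]-c[:2])@n
    k=(abs(v)>.012)&(abs(v)<.04)&(abs(u)<.05)&(q[:,2]>.045)
    print("w",w,"n",n)
    print(np.c_[u,v,q[:,2]][k][np.argsort(v[k])])
E
```

```text
tool y [ 0.2982 -0.9545 -0.0001] -72.64940465413699
top rail 145 [0.534  0.3948 0.1633] 91.39962922158088 [0.5409 0.3254 0.1593] [0.5286 0.4698 0.1584] mid [0.5348 0.3976 0.1589]
w [-0.0244  0.9997] n [-0.9997 -0.0244]
[[ 0.0196 -0.0276  0.0765]
 [ 0.0207 -0.0261  0.084 ]
 [ 0.0235 -0.0258  0.0856]
 [ 0.0179 -0.0231  0.0823]
 [ 0.0232 -0.0219  0.1629]
 [ 0.0202 -0.0219  0.1628]
 [ 0.0192 -0.0217  0.0892]
 [ 0.0166 -0.0214  0.1646]
 [ 0.0238 -0.0205  0.0955]
 [ 0.0193 -0.0204  0.1552]
 [ 0.0199 -0.0199  0.0983]
 [ 0.0192 -0.0181  0.166 ]
 [ 0.0249 -0.018   0.167 ]
 [ 0.0217 -0.0178  0.1677]
 [ 0.0184 -0.0153  0.0559]
 [ 0.0215 -0.0153  0.0563]
 [ 0.024  -0.0148  0.0592]
 [ 0.0245 -0.0147  0.1681]
 [ 0.0186 -0.0147  0.1677]
 [ 0.0206 -0.014   0.1711]
 [ 0.0216 -0.0121  0.0557]
 [ 0.0205  0.0129  0.1689]
 [ 0.0231  0.0131  0.1703]
 [ 0.0183  0.0137  0.1236]
 [ 0.0201  0.0144  0.128 ]
 [ 0.024   0.0144  0.0569]
 [ 0.0229  0.0146  0.1292]
 [ 0.0251  0.0147  0.1634]
 [ 0.0202  0.0149  0.0589]
 [ 0.0168  0.015   0.0594]
 [ 0.0179  0.0156  0.1674]
 [ 0.0203  0.016   0.1694]
 [ 0.019   0.0179
[... 3180 characters left out ...]
-0.0245  0.018   0.1271]
 [-0.0167  0.0181  0.1241]
 [-0.0222  0.0193  0.1658]
 [-0.0217  0.0196  0.0584]
 [-0.0184  0.0198  0.0596]
 [-0.019   0.02    0.1664]
 [-0.0208  0.0203  0.0614]
 [-0.0201  0.0204  0.0654]
 [-0.0238  0.0208  0.059 ]
 [-0.0223  0.0213  0.0664]
 [-0.0229  0.0215  0.062 ]
 [-0.0172  0.0218  0.0607]
 [-0.0244  0.0218  0.1607]
 [-0.0235  0.0226  0.1632]
 [-0.0239  0.0227  0.1468]
 [-0.0214  0.0232  0.1439]
 [-0.0245  0.0237  0.1546]
 [-0.0219  0.0237  0.1395]
 [-0.0242  0.0241  0.1412]
 [-0.0228  0.0241  0.1485]
 [-0.0201  0.0243  0.1624]
 [-0.0182  0.0244  0.0632]
 [-0.0238  0.0247  0.0636]
 [-0.0205  0.025   0.0648]
 [-0.0227  0.0262  0.0654]
 [-0.0244  0.0269  0.1466]]
```

The close crop confirms it: the grey steel hook hangs on the rail with the green ones lying behind it.

- **Stand:** centre (0.601, 0.042), bar at -25°, mark at -85°, so the joint is at 0.52 with two clicks to go.
- **Handle:** (0.506, 0.086).
- **Hook:** grip point (0.510, 0.416).
- **Bail:** (0.529, -0.347), with the caddy yawed about 5°.

Moving to the handle.

```bash
python3 -m handwheel '[1,0.467,1,0,0.6,1,0.467,1,0,0.6,1,0.467,1,0,0.6,1,0.467,1,0,0.6,1,0.467,1,0,0.6,1,0.467,1,0,0.6,1,0.467,1,0,0.6,1,0.467,1,0,0.6,1,0.467,1,0,0.6]'; python3 -m handwheel '[1,0.467,1,0,0.6,1,0.467,1,0,0.6,1,0.467,1,0,0.6,1,0.467,1,0,0.6,1,0.467,1,0,0.6,1,0.467,1,0,0.6,1,0.467,1,0,0.6,1,0.467,1,0,0.6,1,0.467,1,0,0.6]'
```

```text
time_s: 1.95
tool_pos: [0.3292, -0.2908, 0.3043]
eef_rot: [2.54, 1.848, 0.001]
force: [0.8, -0.4, 0.9]
finger_gap: 0.0854
finger_force: 0.0
time_s: 2.7
tool_pos: [0.4684, 0.0099, 0.3045]
eef_rot: [1.425, 2.799, 0.005]
force: [-0.1, 1.0, -0.2]
finger_gap: 0.0854
finger_force: 0.0
```

```bash
python3 -m handwheel '[1,0.131,0.277,0,0.329,1,0.131,0.277,0,0.329,1,0.131,0.277,0,0.329,1,0.131,0.277,0,0.329,1,0.131,0.277,-0.1,0.329,1,0.131,0.277,-0.2,0.329,1,0.131,0.277,-0.3,0.329,1,0.131,0.277,-0.4,0.329,1,0.131,0.277,-0.48,0.329,1,0.131,0.277,-0.55,0.329,1,0.131,0.277,-0.55,0.329]'; python3 -m handwheel '[0,0,0,0,0,0,0,0,0,0,0,0,0,0,0,0,0,0,0,0,0,0,0,0,0,0,0,0,0,0,0,0,0,0,0,0,0,0,0,0,0,0,0,0,0]'
```

```text
time_s: 3.62
tool_pos: [0.5044, 0.086, 0.1356]
eef_rot: [-0.681, -3.062, 0.002]
force: [-1.0, 0.1, -1.0]
finger_gap: 0.0855
finger_force: 0.0
time_s: 4.37
tool_pos: [0.5063, 0.0868, 0.1396]
eef_rot: [0.681, 3.066, 0.001]
force: [-1.1, -0.3, 8.9]
finger_gap: 0.0142
finger_force: 58.2
```

Gripped the handle. First click, 30° clockwise along the arc.

```bash
python3 -m handwheel '[0,0.014,0.027,0,-0.056,0,0.03,0.053,0,-0.111,0,0.049,0.077,0,-0.167,0,0.069,0.099,0,-0.222,0,0.092,0.12,0,-0.278,0,0.116,0.139,0,-0.333,0,0.116,0.139,0,-0.333,0,0.116,0.139,0,-0.333,0,0.116,0.139,0,-0.333]'
```

```text
time_s: 5.12
tool_pos: [0.5412, 0.1283, 0.1397]
eef_rot: [1.449, 2.786, 0.001]
force: [1.2, -0.8, 8.2]
finger_gap: 0.0146
finger_force: 59.4
```

```bash
python3 -m handwheel '[0,0.026,0.016,0,-0.056,0,0.053,0.031,0,-0.111,0,0.081,0.042,0,-0.167,0,0.11,0.051,0,-0.222,0,0.14,0.058,0,-0.278,0,0.17,0.062,0,-0.333,0,0.17,0.062,0,-0.333,0,0.17,0.062,0,-0.333,0,0.17,0.062,0,-0.333]'; python3 -m handwheel '[1,0,0,0,0,1,0,0,0,0,1,0,0,0,0,1,0,0,0,0,1,0,0,0.1,0,1,0,0,0.2,0,1,0,0,0.3,0,1,0,0,0.4,0,1,0,0,0.5,0,1,0,0,0.55,0,1,0,0,0.55,0]'
python3 - <<'E'
from h import *
import warnings;warnings.filterwarnings("ignore")
np.set_printoptions(precision=4,suppress=True)
for cam in("top","scene"):
    im,d=camera(cam);P=cloud(cam,d);X,Y,Z=np.moveaxis(P,-1,0)
    b=(np.hypot(X-.601,Y-.042)<.25)&(Y<.02)&(Z>.285)&(Z<.32);p=P[b];print(cam,b.sum(),*axis(p))
    if cam=="top": cv2.imwrite("pics/t1.png",im[60:260,150:420])
E
```

```text
time_s: 5.87
tool_pos: [0.5921, 0.1466, 0.1397]
eef_rot: [2.12, 2.317, 0.001]
force: [-0.1, -3.0, 8.5]
finger_gap: 0.0145
finger_force: 59.5
time_s: 6.78
tool_pos: [0.5926, 0.1473, 0.3077]
eef_rot: [2.12, 2.315, 0.006]
force: [-0.2, 0.2, 0.6]
finger_gap: 0.0853
finger_force: 0.0
top 233 [ 0.6084 -0.0577  0.3043] 94.60839809312218 [ 0.6147 -0.1312  0.305 ] [0.5987 0.0177 0.3035]
scene 206 [ 0.6107 -0.054   0.3036] 95.05792157091169 [ 0.619  -0.127   0.3046] [0.6031 0.0198 0.3069]
```

```bash
python3 - <<'E'
from h import *
for cam in("top","scene"):
    P=np.load(cam+"P.npy").reshape(-1,3);P=P[~np.isnan(P[:,0])]
    k=(P[:,0]>.3)&(P[:,0]<.9)&(P[:,1]>.47)&(P[:,1]<.8)&(P[:,2]>.15);q=P[k]
    print(cam,q.min(0) if len(q) else 0,q.max(0) if len(q) else 0, q[q[:,0]<.6][:,1].min() if (q[:,0]<.6).any() else None)
E
python3 -m handwheel '[1,-0.28,0.9,0,0.96,1,-0.28,0.9,0,0.96,1,-0.28,0.9,0,0.96,1,-0.28,0.9,0,0.96,1,-0.28,0.9,0,0.96,1,-0.28,0.9,0,0.96,1,-0.28,0.9,0,0.96,1,-0.28,0.9,0,0.96,1,-0.28,0.9,0,0.96,1,-0.28,0.9,0,0.96,1,-0.28,0.9,0,0.96,1,-0.28,0.9,0,0.96]'
```

```text
top [0.52477798 0.47127141 0.15021067] [0.84992201 0.79985854 0.20865136] 0.4712714073226159
scene [0.52501786 0.47001098 0.15017082] [0.81460759 0.76679634 0.20443193] 0.4700109807817214
time_s: 7.88
tool_pos: [0.5073, 0.4167, 0.3023]
eef_rot: [0.037, -3.14, 0.002]
force: [-0.5, -0.3, -0.2]
finger_gap: 0.0855
finger_force: 0.0
```

```bash
python3 -m handwheel '[1,0,0,-0.1,0,1,0,0,-0.2,0,1,0,0,-0.3,0,1,0,0,-0.353,0,1,0,0,-0.353,0,0,0,0,-0.353,0,0,0,0,-0.353,0,0,0,0,-0.353,0,0,0,0,-0.353,0,0,0,0,-0.353,0,0,0,0,-0.353,0,0,0,0,-0.353,0]'
python3 - <<'E'
from h import *
a,d=camera("scene");P=cloud("scene",d);np.save("g.npy",P)
cv2.imwrite("pics/s2.png",cv2.resize(a[215:365,290:450],(800,600),interpolation=cv2.INTER_CUBIC))
E
```

```text
time_s: 8.88
tool_pos: [0.5078, 0.4169, 0.1984]
eef_rot: [-0.026, 3.141, 0.0]
force: [-0.1, -0.5, 3.1]
finger_gap: 0.0065
finger_force: 58.4
```

View pics/s2.png

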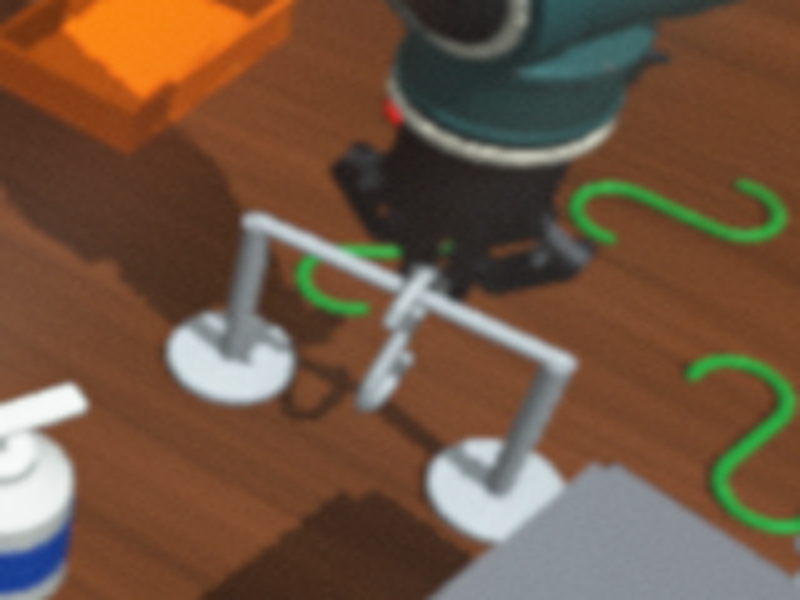

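The fingers close on the upper curl (around (430,285)) and the hook still hangs on the rail. Lifting it 20 mm and withdrawing towards the robot.

```bash
python3 -m handwheel '[0,0,0,0.03,0,0,0,0,0.067,0,0,0,0,0.067,0,0,-0.05,0,0.067,0,0,-0.12,0,0.067,0,0,-0.2,0,0.067,0,0,-0.28,0,0.067,0,0,-0.34,0,0.1,0,0,-0.4,0,0.2,0,0,-0.4,0,0.3,0,0,-0.4,0,0.3,0]'
python3 - <<'E'
from h import *
a,d=camera("scene");P=cloud("scene",d);np.save("g.npy",P)
u,v=proj("scene",np.array(observe()["tool_pos"])-[0,0,.1]);u,v=int(u),int(v);print(u,v)
cv2.imwrite("pics/s3.png",cv2.resize(a[v-75:v+75,u-100:u+100],(800,600),interpolation=cv2.INTER_CUBIC))
E
```

```text
time_s: 9.85
tool_pos: [0.3873, 0.4188, 0.2935]
eef_rot: [-0.029, 3.136, 0.007]
force: [0.4, 0.5, 0.4]
finger_gap: 0.0064
finger_force: 58.5
403 242
```

View pics/s3.png

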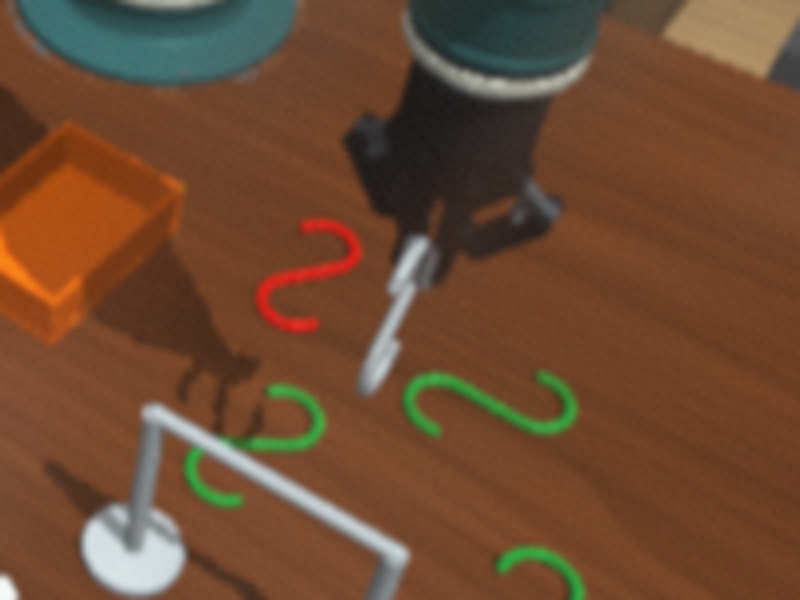

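```bash
python3 - <<'E'
from h import *
np.set_printoptions(precision=4,suppress=True)
P=np.load("g.npy").reshape(-1,3);t=np.array([.3873,.4188,.2935])
q=P-t;k=(q[:,0]>-.01)&(q[:,0]<.09)&(abs(q[:,1])<.03)&(q[:,2]<-.075)&(q[:,2]>-.2);q=q[k]
print(len(q),q.min(0),q.max(0),q[q[:,2]<-.1].mean(0),np.polyfit(q[:,0],q[:,1],1),np.polyfit(q[:,2],q[:,1],1))
E
python3 -m handwheel '[0,0.03,-0.12,0.04,0,0,0.06,-0.25,0.08,0.02,0,0.09,-0.38,0.12,0.041,0,0.12,-0.51,0.16,0.041,0,0.15,-0.64,0.2,0.041,0,0.17,-0.76,0.233,0.041,0,0.187,-0.84,0.233,0.041,0,0.187,-0.84,0.233,0.041]'; python3 -m handwheel '[0,0.03,-0.12,0,0,0,0.06,-0.25,0,0,0,0.09,-0.38,0,0,0,0.12,-0.51,0,0,0,0.15,-0.64,0,0,0,0.17,-0.76,0,0,0,0.187,-0.84,0,0,0,0.187,-0.84,0,0,0,0.187,-0.84,0,0]'
python3 - <<'E'
from h import *
import warnings;warnings.filterwarnings("ignore")
np.set_printoptions(precision=4,suppress=True)
o=observe();t=np.array(o["tool_pos"]);print(t,o["eef_rot"])
a,d=camera("scene");P=cloud("scene",d).reshape(-1,3)
q=P-t;k=(q[:,0]>-.01)&(q[:,0]<.07)&(abs(q[:,1])<.03)&(q[:,2]<-.075)&(q[:,2]>-.2);q=q[k]
print(len(q),q.min(0),q.max(0),np.polyfit(q[:,0],q[:,1],1),np.polyfit(q[:,2],q[:,1],1))
b=(abs(P[:,0]-.61)<.03)&(P[:,1]<.02)&(P[:,1]>-.14)&(P[:,2]>.285)&(P[:,2]<.32);print(b.sum(),*axis(P[b]))
cv2.imwrite("pics/s4.png",cv2.resize(a[120:270,140:340],(800,600),interpolation=cv2.INTER_CUBIC))
E
```

```text
131 [ 0.0011 -0.0025 -0.1476] [ 0.0578  0.0068 -0.0751] [ 0.036   0.003  -0.1256] [0.0316 0.0015] [-0.0218  0.0002]
time_s: 10.57
tool_pos: [0.4453, 0.1594, 0.3577]
eef_rot: [-0.116, 3.139, -0.003]
force: [0.7, -0.9, -0.6]
finger_gap: 0.0067
finger_force: 58.7
time_s: 11.32
tool_pos: [0.4999, -0.0884, 0.3571]
eef_rot: [0.124, -3.138, -0.001]
force: [0.1, 0.2, -0.8]
finger_gap: 0.0063
finger_force: 58.7
[ 0.4999 -0.0884  0.3571] [ 0.1236 -3.1384 -0.001 ]
87 [ 0.0025 -0.0005 -0.1522] [ 0.0513  0.0122 -0.0755] [0.1158 0.0019] [0.0069 0.0059]
204 [ 0.6107 -0.0554  0.3035] 94.85656625228525 [ 0.618  -0.1286  0.3032] [0.6037 0.02   0.3041]
```

View pics/s4.png

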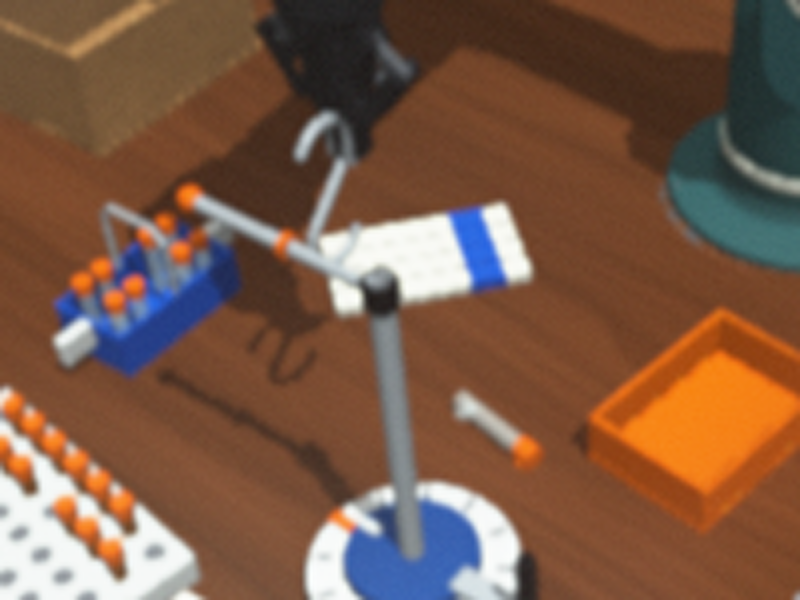

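The crop shows the bar over the orange mark (345,520) and the hook held at (330,180), closed side towards the robot. Sliding it over the bar, then lowering.

```bash
python3 -m handwheel '[0,0.05,0.004,0,0,0,0.11,0.01,0,0,0,0.17,0.015,0,0,0,0.22,0.019,0,0,0,0.26,0.022,0,0,0,0.282,0.024,0,0,0,0.282,0.024,0,0]'; python3 -m handwheel '[0,0,0,-0.02,0,0,0,0,-0.04,0,0,0,0,-0.055,0,0,0,0,-0.063,0,0,0,0,-0.063,0]'
```

```text
time_s: 11.95
tool_pos: [0.5851, -0.0786, 0.3575]
eef_rot: [0.131, -3.139, -0.001]
force: [0.1, 0.2, -1.0]
finger_gap: 0.0065
finger_force: 58.7
time_s: 12.37
tool_pos: [0.5841, -0.0801, 0.3387]
eef_rot: [0.127, -3.139, 0.0]
force: [-0.2, 0.4, -0.2]
finger_gap: 0.0068
finger_force: 59.0
```

```bash
python3 - <<'E'
from h import *
a,d=camera("scene")
cv2.imwrite("pics/s5.png",cv2.resize(a[150:240,150:270],(800,600),interpolation=cv2.INTER_CUBIC))
print(observe()["force"])
E
```

```text
[ 0.21601931 -0.36330308 -0.04625158]
```

View pics/s5.png

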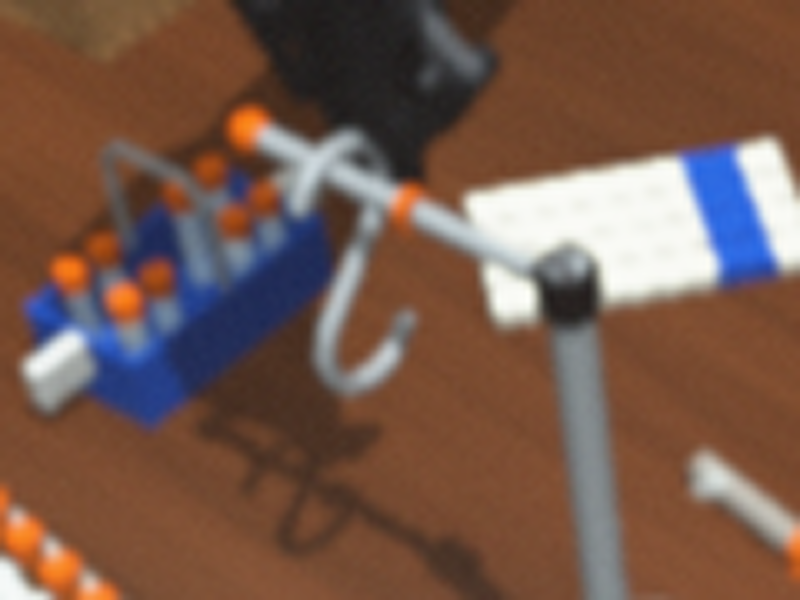

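The hook straddles the bar between the collar (405,205) and the ball (250,128). Settle it 2 mm lower, release and back off towards the robot.

```bash
python3 -m handwheel '[0,0,0,-0.004,0,0,0,0,-0.007,0,0,0,0,-0.007,0]'; python3 -m handwheel '[0.1,0,0,0,0,0.2,0,0,0,0,0.3,0,0,0,0,0.4,0,0,0,0,0.4,0,0,0,0,0.4,-0.04,-0.003,0,0,0.4,-0.1,-0.009,0,0,0.4,-0.2,-0.017,0,0,0.4,-0.3,-0.026,0,0,0.4,-0.4,-0.035,0,0,0.4,-0.4,-0.035,0,0]'
python3 - <<'E'
from h import *
import warnings;warnings.filterwarnings("ignore")
np.set_printoptions(precision=4,suppress=True)
for cam in("scene","top"):
    a,d=camera(cam);P=cloud(cam,d).reshape(-1,3)
    q=P[(abs(P[:,0]-.61)<.045)&(abs(P[:,1]+.077)<.05)&(P[:,2]>.17)&(P[:,2]<.285)]
    print(cam,len(q),q.min(0),q.max(0),np.polyfit(q[:,0],q[:,1],1),"low part",q[q[:,2]<.215].mean(0),q[q[:,2]<.2].mean(0))
    for t in("hook_lower","bail"): print(t,[(round(x["confidence"],2),[round(float(v)) for v in x["at"]]) for x in tip_of(cam,t)[:4]])
    print("expect",proj(cam,[.6115,-.0775,.196]),proj(cam,[.5288,-.347,.112]))
E
```

```text
time_s: 12.67
tool_pos: [0.5849, -0.08, 0.3378]
eef_rot: [-0.127, 3.137, -0.001]
force: [-2.4, -0.1, 9.7]
finger_gap: 0.0067
finger_force: 60.2
time_s: 13.58
tool_pos: [0.4606, -0.0909, 0.3366]
eef_rot: [0.126, -3.137, 0.004]
force: [0.8, -0.4, 0.5]
finger_gap: 0.0342
finger_force: 0.0
scene 140 [ 0.5828 -0.0817  0.1896] [ 0.6398 -0.0693  0.2848] [ 0.1154 -0.1459] low part [ 0.6126 -0.0752  0.1987] [ 0.6091 -0.0758  0.1945]
hook_lower [(0.64, [408, 268]), (0.54, [447, 345]), (0.53, [376, 266])]
bail [(0.84, [170, 174]), (0.26, [199, 176])]
expect (np.float64(204.64886828655185), np.float64(204.0178816828486)) (np.float64(172.69738152695186), np.float64(174.6184690917256))
top 16 [ 0.6174 -0.0794  0.1919] [ 0.6315 -0.0727  0.2478] [ 0.1978 -0.1989] low part [ 0.626  -0.075   0.1986] [ 0.6251 -0.0746  0.1962]
hook_lower [(0.65, [166, 266]), (0.57, [191, 253]), (0.56, [329, 161]), (0.48, [116, 217])]
bail [(0.69, [413, 191]), (0.68, [178, 198])]
expect (np.float64(327.62285153924444), np.float64(159.96360525731114)) (np.float64(413.16203875663683), np.float64(193.31047614429633))
```

```bash
python3 - <<'E'
from h import *
o=observe();t=np.array(o["tool_pos"]);print(t,o["joint_positions"])
a,d=camera("scene");P=cloud("scene",d).reshape(-1,3);P=P[~np.isnan(P[:,0])]
q=P-t;q=q[(np.hypot(q[:,0],q[:,1])<.13)&(q[:,2]>-.08)]
for z in np.arange(-.08,.4,.02):
    s=q[(q[:,2]>=z)&(q[:,2]<z+.02)]
    if len(s)>5: print(round(z,2),len(s),"xmax %.3f ymin %.3f ymax %.3f"%(np.percentile(s[:,0],98),np.percentile(s[:,1],2),np.percentile(s[:,1],98)))
E
```

```text
[ 0.46516527 -0.09021895  0.33677963] [ 0.84826914  0.17127326 -0.79330804  1.91622827  0.13532104  1.10819385
  1.65428589]
-0.08 38 xmax 0.129 ymin -0.023 ymax 0.027
-0.06 99 xmax 0.124 ymin -0.028 ymax 0.032
-0.04 103 xmax 0.126 ymin -0.038 ymax 0.047
-0.02 178 xmax 0.016 ymin -0.052 ymax 0.056
0.0 190 xmax 0.017 ymin -0.057 ymax 0.064
0.02 262 xmax 0.020 ymin -0.059 ymax 0.066
0.04 80 xmax 0.035 ymin 0.005 ymax 0.041
0.06 190 xmax 0.037 ymin -0.014 ymax 0.039
0.08 208 xmax 0.037 ymin -0.014 ymax 0.038
0.1 131 xmax 0.045 ymin -0.015 ymax 0.048
0.12 290 xmax 0.047 ymin -0.020 ymax 0.048
0.14 266 xmax 0.045 ymin -0.019 ymax 0.047
0.16 257 xmax 0.047 ymin -0.016 ymax 0.047
0.18 343 xmax 0.047 ymin -0.034 ymax 0.056
0.2 391 xmax 0.052 ymin -0.046 ymax 0.065
0.22 600 xmax 0.055 ymin -0.046 ymax 0.066
0.24 734 xmax 0.055 ymin -0.045 ymax 0.066
0.26 901 xmax 0.048 ymin -0.046 ymax 0.062
0.28 982 xmax 0.030 ymin -0.047 ymax 0.055
0.3 808 xmax -0.015 ymin -0.047 ymax 0.054
0.32 289 xmax -0.054 ymin -0.019 ymax 0.045
```

```bash
python3 -m handwheel '[0.7,-0.088,-0.882,-0.3,0,0.7,-0.088,-0.882,-0.3,0,0.7,-0.088,-0.882,-0.3,0,0.7,-0.088,-0.882,-0.3,0,0.7,-0.088,-0.882,-0.3,0,0.7,-0.088,-0.882,-0.3,0,0.7,-0.088,-0.882,-0.3,0,0.7,-0.088,-0.882,-0.3,0,0.7,-0.088,-0.882,-0.3,0]'
python3 - <<'E'
from h import *
import warnings;warnings.filterwarnings("ignore")
np.set_printoptions(precision=4,suppress=True)
o=observe();print(o["joint_positions"])
a,d=camera("top");P=cloud("top",d);X,Y,Z=np.moveaxis(P,-1,0)
k=(abs(X-.53)<.02)&(abs(Y+.347)<.045)&(Z>.106)&(Z<.12);print("bail",k.sum(),*axis(P[k]))
a,d=camera("scene");P=cloud("scene",d);X,Y,Z=np.moveaxis(P,-1,0)
k=(abs(X-.53)<.02)&(abs(Y+.347)<.045)&(Z>.106)&(Z<.12);print("bail",k.sum(),*axis(P[k]))
k=(abs(X-.432)<.03)&(abs(Y+.353)<.02)&(Z>.035)&(Z<.053);print("tab",k.sum(),P[k].mean(0),P[k].min(0),P[k].max(0))
E
```

```text
time_s: 14.68
tool_pos: [0.4379, -0.3561, 0.2454]
eef_rot: [0.124, -3.138, -0.003]
force: [0.3, 0.2, 0.7]
finger_gap: 0.0598
finger_force: 0.0
[ 1.1023  0.4374 -0.5997  1.8067  0.2888  0.9881  2.0352]
bail 43 [ 0.5294 -0.3513  0.1135] 95.21655166630214 [ 0.5339 -0.388   0.1071] [ 0.5267 -0.3161  0.1113]
bail 26 [ 0.529  -0.3456  0.1136] -85.21263083670874 [ 0.5296 -0.3086  0.1088] [ 0.5327 -0.3791  0.1097]
tab 14 [ 0.4499 -0.3532  0.0458] [ 0.4394 -0.3614  0.0372] [ 0.4606 -0.3402  0.0508]
```

```bash
python3 -m handwheel '[0.7,0,0,-0.12,0,0.7,0,0,-0.24,0,0.7,0,0,-0.35,0,0.7,0,0,-0.45,0,0.7,0,0,-0.523,0,0.7,0,0,-0.523,0,0,0,0,-0.523,0,0,0,0,-0.523,0,0,0,0,-0.523,0,0,0,0,-0.523,0,0,0,0,-0.523,0,0,0,0,-0.523,0]'; python3 -m handwheel '[0,0,0,0,0,0,0,0,0.02,0,0,0,0,0.05,0,0,0,0,0.1,0,0,0,0,0.16,0,0,0,0,0.22,0,0,0,0,0.28,0,0,0,0,0.34,0,0,0,0,0.38,0,0,0,0,0.4,0,0,0,0,0.4,0,0,0,0,0.4,0]'
python3 - <<'E'
from h import *
import warnings;warnings.filterwarnings("ignore")
np.set_printoptions(precision=4,suppress=True)
o=observe();t=o["tool_pos"];print(t)
for cam in("top","scene"):
    a,d=camera(cam);P=cloud(cam,d);X,Y,Z=np.moveaxis(P,-1,0)
    k=(abs(X-t[0]-.091)<.035)&(abs(Y+.347)<.045)&(Z>t[2]+.005)&(Z<t[2]+.05);p=P[k];c,a_,e,f=axis(p)
    print(cam,"bail",k.sum(),c,a_,e,f,"rel",c-t)
    if cam=="scene":
        u,v=map(int,proj(cam,t));cv2.imwrite("pics/s6.png",cv2.resize(a[v-60:v+90,u-100:u+100],(800,600),interpolation=cv2.INTER_CUBIC))
E
```

```text
time_s: 15.78
tool_pos: [0.4388, -0.3556, 0.0917]
eef_rot: [-0.127, 3.137, -0.003]
force: [-2.9, 0.8, 12.9]
finger_gap: 0.0111
finger_force: 59.6
time_s: 16.78
tool_pos: [0.4378, -0.355, 0.2097]
eef_rot: [0.127, -3.139, 0.0]
force: [-0.4, 0.0, -1.4]
finger_gap: 0.0112
finger_force: 58.4
[ 0.4378 -0.355   0.2097]
top bail 63 [ 0.5279 -0.3459  0.2297] -85.96411208656558 [ 0.5229 -0.3097  0.224 ] [ 0.5299 -0.3875  0.2181] rel [0.0901 0.0092 0.02  ]
scene bail 40 [ 0.5275 -0.3407  0.2281] 94.96928000399205 [ 0.5317 -0.3843  0.219 ] [ 0.5237 -0.3083  0.217 ] rel [0.0897 0.0144 0.0184]
```

View pics/s6.png

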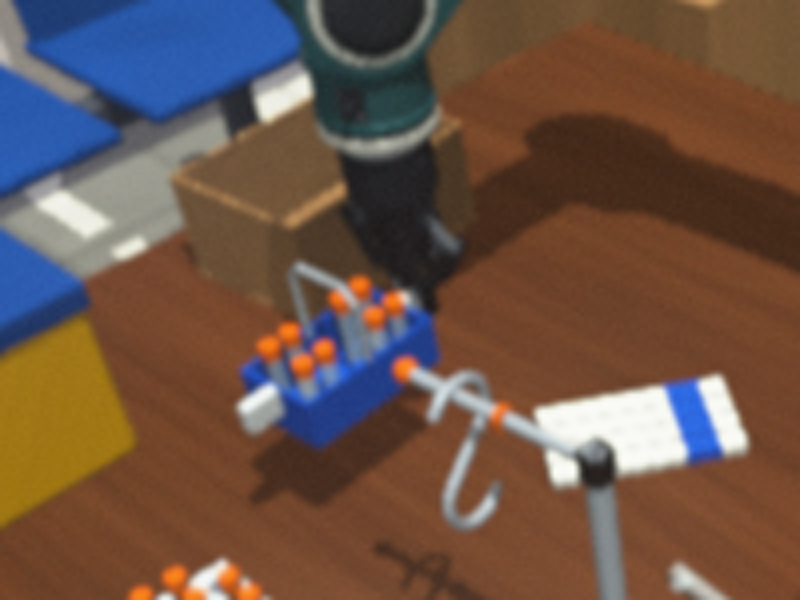

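```bash
python3 - <<'E'
from h import *
import warnings;warnings.filterwarnings("ignore")
np.set_printoptions(precision=1,suppress=True)
z=np.load("c0.npz")
def rep(im,P,o,yaw,z0):
    im=im.astype(int);org=(im[...,2]>170)&(im[...,2]-im[...,0]>90)&(im[...,1]<180)
    q=P-o;c,s=np.cos(yaw),np.sin(yaw)
    q=np.stack([q[...,0]*c+q[...,1]*s,-q[...,0]*s+q[...,1]*c,q[...,2]],-1)
    k=org&(abs(q[...,0])<.075)&(abs(q[...,1])<.045)&(q[...,2]>z0)&(q[...,2]<z0+.04)
    n,l,st,ce=cv2.connectedComponentsWithStats(k.astype(np.uint8),connectivity=4)
    for i in range(1,n):
        p=q[l==i]*1e3
        if len(p)>4: print(len(p),p.mean(0),p.min(0),p.max(0))
for cam,i in(("top","b"),("scene","a")):
    print(cam,"start");rep(z[i],np.load(cam+"P.npy"),np.array([.5289,-.347,0]),np.radians(5.2),.04)
for cam in("top","scene"):
    im,d=camera(cam);t=observe()["tool_pos"];print(cam,"held")
    rep(im,cloud(cam,d),np.array([t[0]+.0906,t[1]+.0083,t[2]-.09]),np.radians(5.2),.04)
E
```

```text
top start
22 [ 49.1 -22.9  68.7] [ 41.6 -30.2  63.2] [ 56.6 -16.   74.5]
21 [50.1 16.5 67.5] [43.6  9.4 56.7] [57.  21.6 73.9]
22 [ 27.1 -23.5  67.3] [ 20.  -29.7  60.5] [ 33.5 -16.9  72.4]
23 [27.5 16.7 66.6] [19.9  8.6 57.1] [33.8 23.3 70.8]
23 [-29.  -23.3  68.2] [-35.6 -30.7  62.3] [-22.3 -15.8  73.7]
21 [-28.6  16.7  67.4] [-34.7   8.4  57.8] [-21.7  23.6  71.1]
25 [-51.  -22.8  68.2] [-58.2 -29.9  58.9] [-43.8 -16.6  76. ]
22 [-50.6  17.1  67.5] [-57.4   9.3  57.6] [-44.2  23.3  72.5]
scene start
21 [-49.2 -21.1  67.4] [-58.2 -33.5  60.6] [-41.7 -13.6  72.6]
8 [-24.5 -22.2  66.5] [-28.6 -30.3  61.4] [-20.3 -18.   70.3]
19 [-48.8  18.6  66.8] [-59.6  11.8  60.9] [-42.2  26.3  72.7]
18 [-26.6  19.   66.4] [-35.5   8.7  57.9] [-18.1  24.9  72.2]
42 [ 38.5 -22.4  66.7] [ 18.2 -39.5  47.1] [ 56.9 -14.9  71.9]
20 [28.4 17.9 66.6] [20.1  8.2 61.4] [35.3 25.  70.3]
20 [51.  18.1 66.9] [43.4 11.3 58.4] [57.5 24.6 72.5]
top held
26 [ 48.7 -21.7  64.1] [ 41.8 -30.   59.7] [ 55.1 -14.9  69.7]
27 [49.5 18.3 64.2] [42.2  8.  55.1] [56.1 25.4 69. ]
29 [ 26.9 -21.3  63.9] [ 19.5 -28.8  58.9] [ 34.3 -15.4  70.2]
26 [27.1 18.8 64.2] [19.5 11.1 56.9] [34.7 25.8 70.4]
22 [-28.7 -19.   65. ] [-35.  -27.5  57. ] [-22.6 -13.6  68.9]
23 [-28.7  20.   64.8] [-34.7  13.9  60. ] [-22.2  26.1  68.5]
27 [-50.5  19.5  65.2] [-57.9  10.3  59.4] [-43.1  26.5  70.2]
scene held
19 [-50.  -18.5  64. ] [-59.6 -28.5  56.6] [-43.4 -11.6  67.9]
15 [-25.7 -18.6  64.8] [-32.5 -28.6  58.3] [-19.  -13.   69.5]
43 [-39.5  21.2  64.3] [-60.8  11.   56.3] [-20.   30.2  69.1]
46 [ 38.4 -19.7  64.1] [ 17.  -30.2  56.5] [ 57.9 -11.3  68.8]
20 [28.9 20.8 64.4] [21.5 10.8 59.2] [34.7 28.2 68.7]
22 [50.9 20.9 64.9] [42.9 10.  57.8] [58.5 27.  68.2]
```

The picture shows the caddy held level (340,370), and the hook hanging on the bar at (465,460). The tube caps leave a gap of ±12 mm about the mid-plane, enough for the hook. Moving in front of the hook, on the robot's side.

```bash
python3 -m handwheel '[0,-0.01,0.04,0,0,0,-0.02,0.12,0,0,0,-0.03,0.22,0,0,0,-0.041,0.32,0,0,0,-0.041,0.43,0,0,0,-0.041,0.54,0,0,0,-0.041,0.65,0,0,0,-0.041,0.75,0,0,0,-0.041,0.82,0,0,0,-0.041,0.86,0,0,0,-0.041,0.874,0,0,0,-0.041,0.874,0,0]'; python3 -m handwheel '[0,0,0,0.02,0,0,0,0,0.033,0,0,0,0,0.033,0,0,0,0,0.033,0]'
python3 - <<'E'
from h import *
import warnings;warnings.filterwarnings("ignore")
np.set_printoptions(precision=4,suppress=True)
o=observe();t=o["tool_pos"];print(t,o["joint_positions"])
for cam in("top","scene"):
    a,d=camera(cam);P=cloud(cam,d);X,Y,Z=np.moveaxis(P,-1,0)
    k=(abs(X-t[0]-.0905)<.018)&(abs(Y-t[1]-.008)<.045)&(Z>t[2]+.01)&(Z<t[2]+.035);p=P[k];c,a_,e,f=axis(p)
    print(cam,"bail",k.sum(),"rel",c-t,a_,(e+f)/2-t,p[:,2].max()-t[2])
    k=(abs(X-.611)<.035)&(abs(Y+.077)<.015)&(Z>.175)&(Z<.28)&(X>.575);p=P[k];
    print("hook",k.sum(),p.min(0),p.max(0),p[p[:,2]<.215].mean(0) if k.sum() else 0, np.polyfit(p[:,0],p[:,1],1))
    tip=P[(X>.575)&(X<.6)&(abs(Y+.077)<.015)&(Z>.2)&(Z<.245)];print("tip",len(tip),tip.max(0) if len(tip) else 0)
    if cam=="scene":
        cv2.imwrite("pics/s7.png",cv2.resize(a[140:260,160:320],(800,600),interpolation=cv2.INTER_CUBIC))
E
```

```text
time_s: 17.98
tool_pos: [0.4255, -0.092, 0.2098]
eef_rot: [0.13, -3.139, 0.0]
force: [-0.5, 0.1, -2.6]
finger_gap: 0.0112
finger_force: 58.5
time_s: 18.32
tool_pos: [0.4259, -0.0936, 0.2202]
eef_rot: [-0.125, 3.138, -0.001]
force: [0.7, 0.6, -2.5]
finger_gap: 0.0114
finger_force: 58.5
[ 0.4259 -0.0936  0.2202] [ 0.8019  0.2621 -0.7335  2.1247  0.2371  0.8336  1.5754]
top bail 5 rel [0.0889 0.0337 0.0135] 98.55266187882307 [0.09   0.0233 0.0154] 0.019882830722182165
hook 73 [ 0.5803 -0.086   0.1761] [ 0.6305 -0.0625  0.2783] [ 0.6061 -0.0783  0.1933] [ 0.0686 -0.1198]
tip 9 [ 0.5979 -0.0771  0.2096]
scene bail 49 rel [0.0905 0.0141 0.0199] -86.54072265118512 [0.0901 0.0123 0.0146] 0.02418723970177944
hook 151 [ 0.5806 -0.0906  0.175 ] [ 0.639  -0.0676  0.2783] [ 0.6091 -0.0763  0.1935] [ 0.1344 -0.1578]
tip 9 [ 0.5953 -0.0748  0.2083]
```

View pics/s7.png

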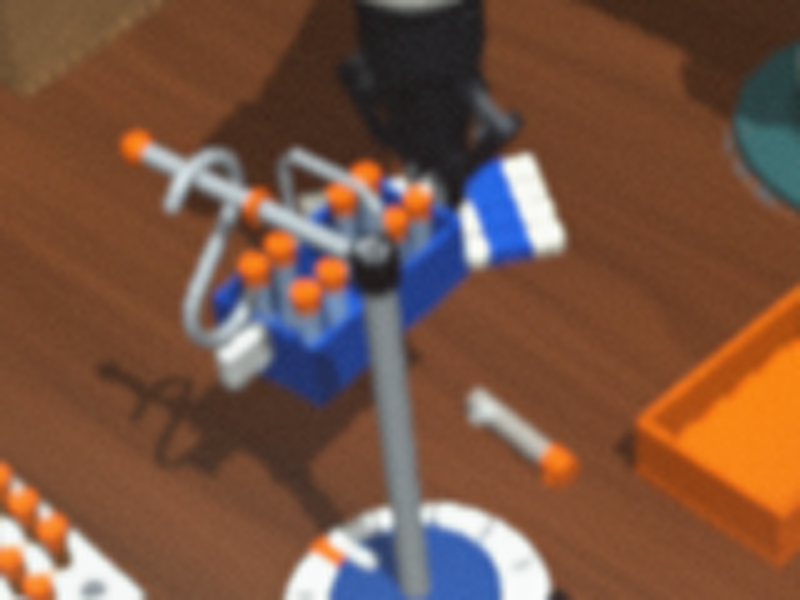

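Hook (215,260) and bail (330,175) are aligned, with the bail above the lower tip. Advancing the bail over the tip.

```bash
python3 -m handwheel '[0,0.03,0.003,0,0,0,0.07,0.006,0,0,0,0.11,0.01,0,0,0,0.15,0.013,0,0,0,0.18,0.016,0,0,0,0.21,0.018,0,0,0,0.23,0.02,0,0,0,0.25,0.022,0,0,0,0.265,0.023,0,0,0,0.276,0.024,0,0,0,0.276,0.024,0,0,0,0.276,0.024,0,0]'
python3 - <<'E'
from h import *
import warnings;warnings.filterwarnings("ignore")
np.set_printoptions(precision=4,suppress=True)
o=observe();t=o["tool_pos"];print(t,o["force"])
a,d=camera("scene");P=cloud("scene",d);X,Y,Z=np.moveaxis(P,-1,0)
k=(X>.57)&(X<.66)&(abs(Y+.077)<.012)&(Z>.18)&(Z<.285);p=P[k];print("hook",k.sum(),p.min(0),p.max(0))
cv2.imwrite("pics/s8.png",cv2.resize(a[150:230,170:276],(800,600),interpolation=cv2.INTER_CUBIC))
E
```

```text
time_s: 19.42
tool_pos: [0.5084, -0.0856, 0.2198]
eef_rot: [0.128, -3.139, 0.0]
force: [-0.0, -0.2, -2.0]
finger_gap: 0.0109
finger_force: 58.5
[ 0.5084 -0.0856  0.2198] [-0.0318 -0.2043 -2.0272]
hook 169 [ 0.5705 -0.089   0.1835] [ 0.6547 -0.0653  0.2833]
```

View pics/s8.png

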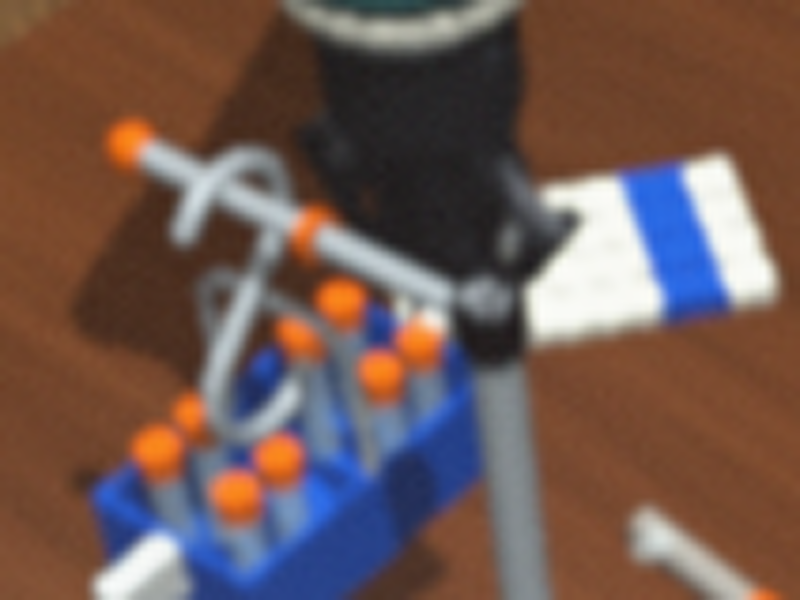

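The bail now lies above and inside the lower tip (295,385), with no contact force. Lowering it into the curl.

```bash
python3 -m handwheel '[0,0.01,0.001,-0.02,0,0,0.02,0.002,-0.047,0,0,0.03,0.002,-0.075,0,0,0.04,0.003,-0.1,0,0,0.04,0.003,-0.12,0,0,0.04,0.003,-0.135,0,0,0.04,0.003,-0.14,0,0,0.04,0.003,-0.14,0]'; python3 -m handwheel '[0,0,0,-0.005,0,0,0,0,-0.01,0,0,0,0,-0.01,0]'
```

```text
time_s: 20.13
tool_pos: [0.5204, -0.0847, 0.1774]
eef_rot: [0.128, -3.138, -0.0]
force: [-0.0, -0.1, -1.0]
finger_gap: 0.0112
finger_force: 58.5
time_s: 20.38
tool_pos: [0.5208, -0.0848, 0.1751]
eef_rot: [-0.127, 3.138, -0.001]
force: [-0.4, -0.4, 1.8]
finger_gap: 0.0112
finger_force: 59.1
```

```bash
python3 -m handwheel '[0.1,0,0,0,0,0.15,0,0,0,0,0.2,0,0,0,0,0.25,0,0,0,0,0.3,0,0,0,0,0.35,0,0,0,0,0.4,0,0,0,0,0.4,0,0,0,0,0.4,0,0,0,0]'
python3 - <<'E'
from h import *
import warnings;warnings.filterwarnings("ignore")
np.set_printoptions(precision=4,suppress=True)
print(observe()["force"])
for _ in range(2):
    a,d=camera("scene");P=cloud("scene",d);im=a.astype(int);X,Y,Z=np.moveaxis(P,-1,0)
    org=(im[...,2]>170)&(im[...,2]-im[...,0]>90)&(abs(X-.61)<.08)&(abs(Y+.077)<.05)&(Z>.11)&(Z<.18)
    p=P[org];print(len(p),p.mean(0),"pitch/roll slopes",np.linalg.lstsq(np.c_[p[:,:2],np.ones(len(p))],p[:,2],rcond=None)[0])
E
```

```text
time_s: 21.13
tool_pos: [0.5206, -0.0848, 0.1748]
eef_rot: [-0.128, 3.139, -0.0]
force: [0.1, -0.3, -0.4]
finger_gap: 0.0343
finger_force: 0.0
[ 0.0851 -0.3193 -0.3968]
190 [ 0.6192 -0.0742  0.1503] pitch/roll slopes [0.0051 0.0104 0.1479]
196 [ 0.6199 -0.0743  0.1504] pitch/roll slopes [-0.0018  0.0213  0.1531]
```

Released: the caddy hangs level from the hook with its caps at about 0.150 m. Backing off along the tab.

```bash
python3 -m handwheel '[0.4,-0.02,-0.002,0,0,0.4,-0.06,-0.005,0,0,0.4,-0.12,-0.01,0,0,0.4,-0.2,-0.017,0,0,0.4,-0.3,-0.026,0,0,0.4,-0.4,-0.035,0,0,0.4,-0.45,-0.039,0.1,0,0.4,-0.45,-0.039,0.2,0,0.4,-0.45,-0.039,0.2,0]'; python3 -m handwheel '[0.4,0,0,0,0,0.4,0,0,0,0,0.4,0,0,0,0,0.4,0,0,0,0,0.4,0,0,0,0,0.4,0,0,0,0,0.4,0,0,0,0,0.4,0,0,0,0,0.4,0,0,0,0,0.4,0,0,0,0,0.4,0,0,0,0,0.4,0,0,0,0]' 
cat > chk.py <<'E'
from h import *
import warnings;warnings.filterwarnings("ignore")
np.set_printoptions(precision=4,suppress=True)
for _ in range(3):
    a,d=camera("scene");P=cloud("scene",d);im=a.astype(int);X,Y,Z=np.moveaxis(P,-1,0)
    org=(im[...,2]>170)&(im[...,2]-im[...,0]>90)&(abs(X-.61)<.08)&(abs(Y+.077)<.05)&(Z>.11)&(Z<.18)
    p=P[org];print(len(p),p.mean(0),"slopes",np.linalg.lstsq(np.c_[p[:,:2],np.ones(len(p))],p[:,2],rcond=None)[0])
b=(np.hypot(X-.601,Y-.042)<.25)&(Y<.02)&(Z>.292)&(Z<.312)&(abs(X-.61)<.03);print("bar",*axis(P[b]))
print("t",observe()["time_s"])
E
python3 chk.py
```

```text
time_s: 21.98
tool_pos: [0.386, -0.0968, 0.2387]
eef_rot: [-0.127, 3.135, -0.006]
force: [1.0, 0.3, 0.9]
finger_gap: 0.0341
finger_force: 0.0
time_s: 22.98
tool_pos: [0.3856, -0.0964, 0.2349]
eef_rot: [-0.128, 3.139, -0.0]
force: [-0.4, 0.3, -0.1]
finger_gap: 0.0342
finger_force: 0.0
200 [ 0.6207 -0.0749  0.1499] slopes [0.0064 0.0329 0.1484]
197 [ 0.6203 -0.0745  0.1501] slopes [0.0062 0.0213 0.1479]
197 [ 0.6205 -0.0746  0.1503] slopes [-0.0063  0.0284  0.1563]
bar [ 0.6111 -0.0577  0.3039] 95.0814055245386 [ 0.6194 -0.1276  0.3011] [0.603  0.0191 0.3031]
t 23.1333
```

```bash
python3 -m handwheel '[0.4,0,0,0,0,0.4,0,0,0,0,0.4,0,0,0,0,0.4,0,0,0,0,0.4,0,0,0,0,0.4,0,0,0,0,0.4,0,0,0,0,0.4,0,0,0,0,0.4,0,0,0,0,0.4,0,0,0,0,0.4,0,0,0,0,0.4,0,0,0,0]' >/dev/null;python3 -m handwheel '[0.4,0,0,0,0,0.4,0,0,0,0,0.4,0,0,0,0,0.4,0,0,0,0,0.4,0,0,0,0,0.4,0,0,0,0,0.4,0,0,0,0,0.4,0,0,0,0,0.4,0,0,0,0,0.4,0,0,0,0,0.4,0,0,0,0,0.4,0,0,0,0]'; python3 chk.py
```

```text
time_s: 25.13
tool_pos: [0.3856, -0.0965, 0.2349]
eef_rot: [-0.127, 3.139, -0.0]
force: [-0.2, -0.1, -0.5]
finger_gap: 0.034
finger_force: 0.0
199 [ 0.6201 -0.0749  0.15  ] slopes [0.0023 0.0372 0.1514]
198 [ 0.6206 -0.0748  0.1502] slopes [0.0014 0.0338 0.1519]
195 [ 0.62   -0.0743  0.1502] slopes [0.008  0.0294 0.1474]
bar [ 0.6112 -0.0577  0.3039] 95.2858233927185 [ 0.6124 -0.1258  0.3078] [0.5995 0.0193 0.3042]
t 25.2833
```

The caddy hangs still and level, the bar points at the mark, and the robot touches nothing. Handing in.

```bash
python3 -c "from bench import close_job; print(close_job())"
```

```text
the job is handed in; nothing more can be done
None
```

The job is handed in at about 25 s: the stand was turned two clicks to the orange mark, the S-hook was placed on the bar between the stops, and the caddy hangs level and still from its lower curl with the arm clear; the verdict was not shown.

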